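Change the pans over on a silversmith's hob

TASK

Lift the freshly pressed brass cup out of the open die, set it down (not dropped) upright in the skillet while that still waits at the side of the hob, and change the pans over: slide the kettle from the middle heat ring to the keep-warm ring with the orange circle, then slide the skillet with the cup in it to the middle of the heat ring. Neither pan may be lifted or tipped: both stay flat on the glass all the way and end centred on their rings. Once the pans stand right, turn the middle one of the three knobs a quarter turn clockwise to its red heat mark, and leave the other knobs and everything else on the bench as they are.

Things in the scene. Friction and masses are not known exactly. Their poses are not given: they have to be found in the camera images.
- hob: Black glass hob, fixed, 300 mm deep (x) x 660 mm wide (y), the glass 56 mm above the bench. Origin: centre of its underside; x points away from the robot, y left. Three white 170 mm rings in a row at hob x = 50, y = 205, 0 and -205 mm; three knobs in the front right corner. Pans slide on the glass with friction of about 0.3.
- heat_ring (a point): Centre of the middle ring (the heat ring, white with red circles and a dark red field), on the glass: hob (50, 0, 56) mm. The kettle stands here at first.
- keep_ring: The keep-warm ring: the end ring that has a bold orange circle (120 mm) and an orange dot printed in it. Sometimes the left end, sometimes the right; free at the start. Printed flat on the glass. Origin: its centre.
- kettle: Blue enamelled kettle with a fixed lid, about 0.7 kg, 136 mm in diameter (flat base 128 mm), lid knob up to 97 mm, spout on its +x side reaching 107 mm from the axis, a fixed black grip bar over the top. Origin: centre of its underside; z up. Stands on the heat ring at first.
- kettle_grip (a point): Centre of the kettle's black grip bar: on the axis, 136 mm above the kettle's underside. The bar is 76 mm long along the kettle's x axis, 20 mm wide (y) and 16 mm high; it does not move on the kettle. 31 mm are free under it above the lid knob.
- skillet: Small dark steel skillet, about 0.45 kg, rim 150 mm in diameter and 32 mm up, flat base 116 mm, floor 4 mm thick, inside 116 mm across at the floor, 144 mm at the rim. Origin: centre of its underside; z up; its wooden handle points along its -x axis. Waits on the end ring without the orange circle, handle roughly towards the robot.
- skillet_grip (a point): Point in the middle of the skillet's wooden handle, 135 mm from the skillet's axis and 50 mm above its underside (skillet (-135, 0, 50) mm). The wood is a level bar 20 mm wide, 16 mm high, from 102 to 202 mm out.
- cup: Drawn brass cup, open at the top, 0.12 kg, 38 mm high, 50 mm outside diameter from 14 mm up to the rim, foot 36 mm in diameter, wall 3 mm. Origin: centre of its underside; z up. Stands loose and upright in the die cavity, its foot 36 mm above the bench, its upper 16 mm showing.
- cup_rim (a point): Centre of the cup's rim, 38 mm above its underside.
- die: Round steel drawing die, 100 mm in diameter, on a square green 120 mm base plate with bolts. Fixed. The top face is 58 mm above the bench; the open cavity in it is 57 mm in diameter, 22 mm deep, so the cup has about 3 mm of play. Origin: centre of the underside.
- die_mouth (a point): Centre of the cavity's mouth, at the level of the die's top face, 58 mm above the bench.
- knob_middle (a joint): Heat ring's knob, the middle one of three, at hob (-110, -190) mm. Value: its turn in rad, 0 = off (red pointer line straight away from the robot), growing clockwise seen from above; pi/2 = pointer to the right, at the red heat mark. Stays where it is left; turns on to 4.7.
- knob_middle_grip (a point): Grip point of the middle knob, on its axis, 19 mm above the glass. The silver knob has a 38 mm round skirt 7 mm high and on it a grip bar 36 mm long (along hob x when off), 13 mm wide, top 28 mm above the glass. Its neighbours are 70 mm away along hob y.
- knob_left (a joint): Left-hand knob (hob (-110, -120) mm), same make, off (0). Leave it off.
- knob_right (a joint): Right-hand knob (hob (-110, -260) mm), same make, off (0). Leave it off.
- punch: Steel drawing punch, 42 mm in diameter, 100 mm high, standing behind the die. Origin: underside. Not part of the job: leave it alone.
- blank: Flat brass disc, 60 mm in diameter, 4 mm thick, lying in front of the die. Not part of the job: leave it alone.
- hammer: Hammer with wooden handle, 260 mm long, lying right of the die. Not part of the job: leave it alone.
- pliers: Yellow-handled pliers, 140 mm long, lying flat in front of the hob's left half. Not part of the job: leave it alone.
- mug: White mug, 76 mm in diameter, 88 mm high, left of the hob. Not part of the job: leave it alone.
- tins: Stack of three flat yellow and red tins, 85 x 115 x 72 mm, left of the hob. Not part of the job: leave it alone.
- polish: White bottle with blue label and green cap, 40 mm in diameter, 95 mm high, in front of the hob's right corner. Not part of the job: leave it alone.
Things that resemble listed ones, but are neither listed nor needed, are in the scene too. There is more than one size of the cup; the job needs the smallest.

How it is judged:
By the outcome, as a careful person would: the job done as asked, in the order asked, and still so for the second after the job is handed in, with the robot touching nothing.
It also fails if it takes over 72 s, if anything falls off the work surface, if the arm or the gripper's body presses on something with over 40 N, if the wrist force passes 120 N, or if a joint passes its speed limit or range.

ROBOT

A 6-joint arm with a two-finger parallel gripper is mounted at the origin on the work surface. World frame = base frame: x ahead of the robot, y to its left, z up, the work surface at z = 0. Lengths are in mm, angles in rad, forces in N, time in s.
With the tool pointing down it reaches from about 375 to 975 mm from the base axis. Payload 3.8 kg.
Tool frame: the origin (TCP) lies midway between the tips of the shut fingers; the grasp point (between the pads) lies 19 mm behind it (ctrl.pinch_z is the distance from the TCP to the grasp point, in mm); z points along the fingers, y is the line along which they close (so a half turn about z gives the same grasp; the last joint's range is limited). The gripper opens to 88 mm and grips with 3 to 60 N. Pads are 18 mm wide; open, the fingers measure 123 mm over their backs; the gripper's body (75 mm by 187 mm) begins 45 mm behind the grasp point.
Start: joints at [-1.254, 0.264, 1.604, -0, 1.274, -0.037], TCP at [233.858, -633.189, 238.706] pointing down, gripper open.
Joint ranges: [-2.63, 2.63], [-0.94, 2.18], [0.31, 2.57], [-1.31, 4.45], [0, 2.66], [-2.55, 2.55]. Speed limits (rad/s): [2.57, 2.57, 3.14, 3.14, 3.14, 3.14].

INTERFACE

Orientations are given as a unit quaternion [x, y, z, w].
In Python, from station import ctrl, viewer, finder gives the robot as it stands.
- The arm moves only by the tool apply_moves, never from a script. Its argument "deltas" is a list of rows, each a list of 7 numbers: the finger opening in mm, from 0 to 88.1, then the shift along the tool's x, y, z scaled (see below), then the turn, a rotation vector about the tool's x, y, z scaled (see below). In form: [[grip, dx, dy, dz, ax, ay, az], ...]. A call has 1 to 10 rows; each row is the pose to reach, as a shift and turn from the pose commanded when the call began, along the tool's axes at that moment; what a row does not reach only later rows make up. The controller multiplies each number of a shift by 300 mm and each number of a turn by 1.5 rad. A row lasts 1/8 s, in which the tool goes at most 62.5 mm and 10.7 degrees, less where a joint would pass 70% of its speed; a pose out of reach is approached as far as the arm can. A call with a number of a shift or a turn outside -1 to 1 is refused whole. A call with a gripper value outside its range is refused whole. The fingers move at their own pace and stop on an object; "grip_force" is the grip in N (left out, the last holds). Time passes only in rows, so rows that repeat a pose let the fingers close. It gives the time, the measured TCP pose, the force, the opening and the grip force at its end, in the units of the state.
- ctrl.state(): the state, without advancing time (a new reading comes with each control period).
- viewer.grab_frame(name): name is "scene" or "top"; returns the picture (384x512x3 uint8, red, green, blue); there is no depth.
- viewer.camera_model(name): a dict with "camera_matrix" (3x3 intrinsics, pixels), "R" (3x3) and "t" (3): a world point X has camera coordinates R X + t. Camera axes: x right, y down, z forward; pixel columns grow to the right and rows downward; lengths in mm; the calibration is good to about 2 mm. A picture is of the moment at which its call begins. camera_model takes no time and is no camera call.
- ctrl.hand_in(): hands the job in; it is judged then, once.
Trained networks look in the newest picture that a camera, given by its name, has taken for a name from the list of things; names that differ only in an ending like _2 or _b are one class to them, and where a whole thing is asked for, a point or a joint stands for the part that bears it (a point fixed in the world has none). Each returns a list of dicts, best first, with "score" (0 to 1); they miss things now and then, are a little off and sometimes report something else, mostly with a low value. They report only what shows in the picture. A call takes as long as a camera call. They do not tell look-alikes from the thing itself.
- finder.spot_in(camera, target): "position" ([x, y, z] in mm, in world coordinates, good to about 4 mm: the middle of the surface that is visible of it).
The state is a dict: "t": time; "q": joint angles; "joint_velocities": joint speeds; "tau": joint torques, N m; "eef_pos": TCP position; "orientation": TCP orientation; "contact_force": force on the tool from outside, world axes, zero at the start; "torque": the same for the moment, N m; "finger_gap": finger opening in mm; "gripper_force": force on a finger pad.
Only numpy, scipy, OpenCV 4.12 (cv2) and the standard library are available. Lean on these libraries where they do the work, as an engineer would, in place of code of your own. Each camera call takes 0.05 s, during which the arm holds its last target. There are 200 camera calls.

## Working session

There is one attempt and no reset: what is moved stays moved. The work goes in short steps, Python scripts to look and compute and a tool call to move; the robot and the scene stay as the last step left them, time stands still between calls to the robot, and variables do not carry over. Pictures are saved under pics/ and viewed, at most 10 in all, crops included, and the job is handed in when it is done.

Besides the shell and the picture viewer there is one more tool, called by a JSON object that holds its "fn" and its "kwargs". apply_moves: Moves the arm, as the interface text tells. Its arguments: {"type":"object","properties":{"deltas":{"type":"array"},"grip_force":{"type":"number"}},"required":["deltas"]}

```bash
ls; mkdir -p pics; cat > h.py <<'E'
import numpy as np, cv2, json
from station import ctrl, viewer, finder
def cam(n):
    m=viewer.camera_model(n); return np.array(m["camera_matrix"]),np.array(m["R"]),np.array(m["t"])
def proj(n,X):
    K,R,t=cam(n); p=K@(R@np.array(X,float)+t); return p[:2]/p[2]
def ray(n,uv,z):
    K,R,t=cam(n); d=R.T@np.linalg.inv(K)@np.array([uv[0],uv[1],1.]); c=-R.T@t
    return c+d*(z-c[2])/d[2]
def save(n,f,crop=None,s=1):
    im=viewer.grab_frame(n)
    im=np.array(im)
    if crop: im=im[crop[1]:crop[3],crop[0]:crop[2]]
    im=cv2.resize(im,None,fx=s,fy=s,interpolation=cv2.INTER_CUBIC)
    cv2.imwrite(f,im[:,:,::-1]); return im
E
python3 - <<'E'
from h import *
save("top","pics/top.png",None,1.5); save("scene","pics/scene.png",None,1.5)
for n in ["hob","keep_ring","kettle","kettle_grip","skillet","skillet_grip","cup","cup_rim","die","die_mouth","knob_middle_grip"]:
    for c in ["top","scene"]:
        print(n,c,[(np.round(d["position"]).tolist(),round(d["score"],2)) for d in finder.spot_in(c,n)][:5])
s=ctrl.state(); print(s["t"],s["orientation"],s["eef_pos"],ctrl.pinch_z)
for c in ["top","scene"]:
    K,R,t=cam(c); print(c,-R.T@t,R[2])
E
```

```text
pics
hob top [([531.0, 128.0, 58.0], 0.91)]
hob scene [([561.0, -15.0, 60.0], 0.87)]
keep_ring top [([635.0, 295.0, 54.0], 0.9)]
keep_ring scene [([644.0, 298.0, 58.0], 0.89)]
kettle top [([538.0, -419.0, 36.0], 0.63)]
kettle scene [([645.0, 62.0, 120.0], 0.61)]
kettle_grip top [([626.0, 83.0, 128.0], 0.84)]
kettle_grip scene [([647.0, 58.0, 120.0], 0.62)]
skillet top [([626.0, 87.0, 130.0], 0.36), ([546.0, -440.0, 45.0], 0.23)]
skillet scene [([331.0, -287.0, 50.0], 0.2)]
skillet_grip top [([601.0, -106.0, 58.0], 0.97), ([535.0, -420.0, 35.0], 0.52), ([440.0, -154.0, 63.0], 0.16)]
skillet_grip scene [([592.0, -95.0, 70.0], 0.87)]
cup top [([743.0, -303.0, 16.0], 0.74), ([699.0, -503.0, 21.0], 0.49)]
cup scene [([540.0, -431.0, 61.0], 0.83), ([685.0, -484.0, 32.0], 0.62), ([560.0, -12.0, 60.0], 0.58), ([736.0, -285.0, 40.0], 0.57), ([574.0, -460.0, 31.0], 0.55)]
cup_rim top [([691.0, -502.0, 23.0], 0.78), ([742.0, -306.0, 12.0], 0.51), ([546.0, -444.0, 46.0], 0.48)]
cup_rim scene [([740.0, -291.0, 35.0], 0.87), ([681.0, -482.0, 35.0], 0.73), ([538.0, -429.0, 62.0], 0.55)]
die top [([534.0, -417.0, 35.0], 0.83), ([401.0, 574.0, 40.0], 0.75)]
die scene [([574.0, -462.0, 32.0], 0.95)]
die_mouth top [([538.0, -423.0, 33.0], 0.62)]
die_mouth scene [([571.0, -457.0, 25.0], 0.97), ([437.0, -162.0, 73.0], 0.74), ([540.0, -428.0, 60.0], 0.7)]
knob_middle_grip top []
knob_middle_grip scene [([589.0, -95.0, 72.0], 0.36)]
1.2 [9.84395195e-01 1.75971875e-01 4.38019488e-06 1.39055480e-05] [ 233.86971723 -633.20327585  238.72149955] 18.700000000000003
top [ 409.40363295   -5.48759862 1783.35329177] [ 0.06942932  0.00292215 -0.99758259]
scene [ 1150.69971623 -1082.42257679  1004.46155009] [-0.41859023  0.71299368 -0.5625142 ]
```

View pics/top.png

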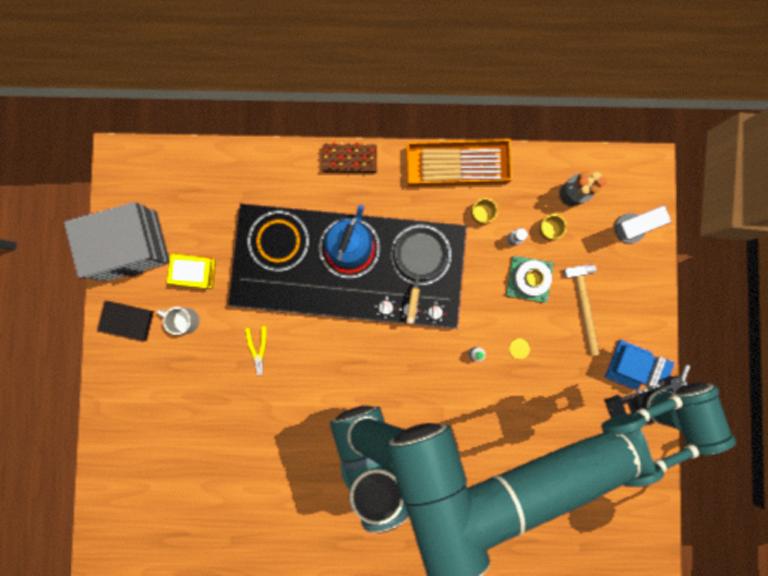

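View pics/scene.png

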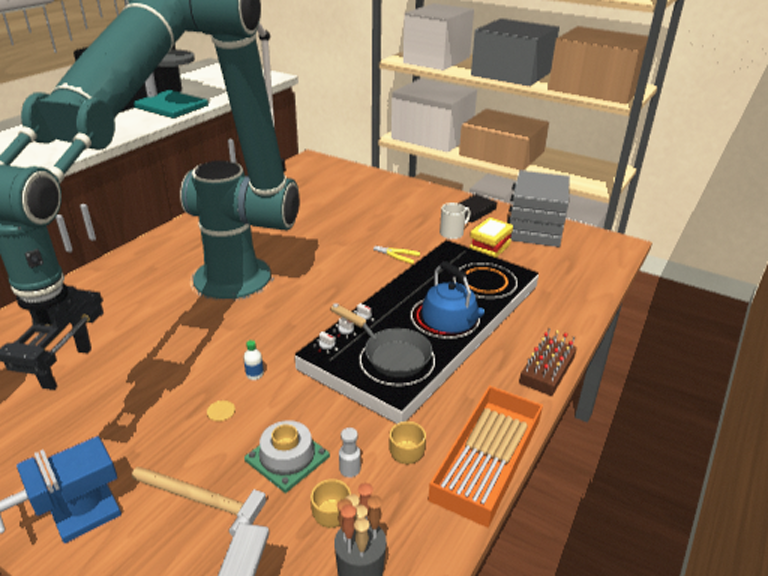

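The top view shows the hob at about (240..466, 205..327) of the 1.5x picture, the kettle at (349,243), the skillet at (421,254) with its handle at (412,305), and the keep-warm ring at the left end (277,240). There are three cups: one in the die at (533,279), and others at (485,211) and (553,227). The one in the die fits. Next I'll measure on rectified planes and confirm the cup in an enlarged crop.

```bash
cat >> h.py <<'E'
def rect(im,n,z,x0,x1,y0,y1,s=1.):
    # ortho image: row 0 -> x1, col 0 -> y1 ; s px per mm
    W=np.float32([[x1,y1],[x1,y0],[x0,y0],[x0,y1]])
    src=np.float32([proj(n,[a,b,z]) for a,b in W])
    w,h=(y1-y0)*s,(x1-x0)*s
    H=cv2.getPerspectiveTransform(src,np.float32([[0,0],[w,0],[w,h],[0,h]]))
    return cv2.warpPerspective(im,H,(int(w),int(h)),flags=cv2.INTER_CUBIC)
E
python3 - <<'E'
from h import *
im=np.array(viewer.grab_frame("top")); cv2.imwrite("pics/raw_top.png",im[:,:,::-1])
sc=np.array(viewer.grab_frame("scene")); cv2.imwrite("pics/raw_sc.png",sc[:,:,::-1])
r=rect(im,"top",56,350,800,-300,450)
a=rect(im,"top",58,450,800,-550,-250,1)[:, :]
g=r.max(2)
m=(g<60).astype(np.uint8); m=cv2.morphologyEx(m,cv2.MORPH_CLOSE,np.ones((45,45)))
cs,_=cv2.findContours(m,0,1); c=max(cs,key=cv2.contourArea); (cx,cy),wh,an=cv2.minAreaRect(c)
print("hob centre",800-cy,450-cx,wh,an)
# keep ring orange
hsv=cv2.cvtColor(r,cv2.COLOR_RGB2HSV)
o=((hsv[...,0]>10)&(hsv[...,0]<25)&(hsv[...,1]>150)&(hsv[...,2]>120)).astype(np.uint8)
o[:, :60]=0;
ys,xs=np.nonzero(o[:250,100:250]); 
print("orange bbox x",800-ys.min(),800-ys.max(),"y",350-xs.min(),350-xs.max())
up=cv2.resize(sc[270:360,150:300],None,fx=2.6,fy=2.6,interpolation=cv2.INTER_CUBIC)
b=np.zeros((600,750,3),np.uint8); b[:360]=cv2.resize(r,(750,450))[:360]
b[362:362+234,:390]=up; aa=cv2.resize(a,(238,238*350//300)); b[362:600,400:638]=aa[:238]
cv2.imwrite("pics/r1.png",b[:,:,::-1])
E
```

```text
hob centre 569.9595489501953 109.54489135742188 (668.9313354492188, 291.04443359375) 4.5001139640808105
orange bbox x 800 574 y 350 201
```

View pics/r1.png

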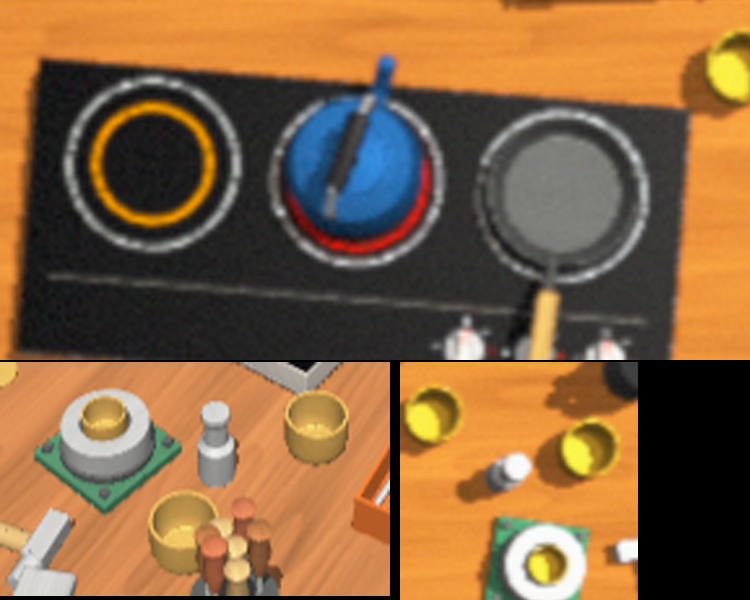

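The crop confirms it: the cup in the die, at lower-left crop (103,415), is clearly smaller than the two loose ones at (316,425) and (183,530). Now the precise fits.

```bash
cat > fit.py <<'E'
from h import *
from scipy.optimize import minimize
from scipy.ndimage import map_coordinates, gaussian_filter
def samp(f,n,P):
    K,R,t=cam(n); q=(K@(R@P.T+t[:,None])); return map_coordinates(f,[q[1]/q[2],q[0]/q[2]],order=1,mode='nearest')
th=np.linspace(0,2*np.pi,240,endpoint=False)
def circ(x,y,z,r): return np.c_[x+r*np.cos(th),y+r*np.sin(th),np.full(240,z)]
def hobfit(ims):
    def cost(p):
        x,y,w=p[0],p[1],p[2]/100; c,s=np.cos(w),np.sin(w); v=0
        for n,f in ims.items():
            for k in (205,0,-205):
                v+=samp(f,n,circ(x+c*50-s*k,y+s*50+c*k,56,83)).mean()
        return -v
    best=None
    for dx in (-8,0,8):
        for dy in (-8,0,8):
            o=minimize(cost,[571+dx,97+dy,-7.8],method='Nelder-Mead',options=dict(xatol=.05,initial_simplex=[[571+dx,97+dy,-7.8],[577+dx,97+dy,-7.8],[571+dx,103+dy,-7.8],[571+dx,97+dy,-5.8]]))
            if best is None or o.fun<best.fun: best=o
    return best.x,best.fun
E
python3 - <<'E'
from fit import *
im=cv2.imread("pics/raw_top.png")[:,:,::-1]; sc=cv2.imread("pics/raw_sc.png")[:,:,::-1]
f=lambda i: gaussian_filter(i.min(2).astype(float),.7)
p,v=hobfit({"top":f(im)}); print("top",p,v)
p2,v2=hobfit({"scene":f(sc)}); print("scene",p2,v2)
def comp(mask,x1,y1,s,name):
    ys,xs=np.nonzero(mask); P=np.c_[x1-ys/s,y1-xs/s]; c=P.mean(0); w,V=np.linalg.eigh(np.cov(P.T))
    d=V[:,1]*np.sign(V[0,1]); e=(P-c)@d; f=(P-c)@V[:,0]
    print(name,"c",c.round(1),"dir",np.degrees(np.arctan2(d[1],d[0])).round(1),"len",np.ptp(e).round(),np.ptp(f).round(),len(P)/s/s)
    return c
def big(m):
    n,l,st,_=cv2.connectedComponentsWithStats(m.astype(np.uint8)); k=1+np.argmax(st[1:,4]); return l==k
s=2
# kettle bar top z=200
r=rect(im,"top",200,560,720,20,170,s); hsv=cv2.cvtColor(r,cv2.COLOR_RGB2HSV)
blue=(hsv[...,0]>95)&(hsv[...,0]<125)&(hsv[...,1]>150)
comp(big(blue),720,170,s,"blue@200")
hull=cv2.convexHull(np.argwhere(big(blue))[:,::-1].astype(np.int32)); hm=np.zeros(blue.shape,np.uint8); cv2.fillPoly(hm,[hull],1)
comp(big((hm>0)&(r.max(2)<75)),720,170,s,"bar")
cv2.imwrite("pics/k.png",cv2.resize(r,None,fx=1,fy=1)[:,:,::-1])
# skillet floor
r2=rect(im,"top",60,520,700,-210,-20,s); g=r2.astype(int); sat=g.max(2)-g.min(2)
fl=big((g.min(2)>70)&(sat<25)); comp(fl,700,-20,s,"floor@60")
r4=rect(im,"top",114,380,560,-190,-60,s); hsv=cv2.cvtColor(r4,cv2.COLOR_RGB2HSV)
wd=(hsv[...,1]>80)&(hsv[...,2]>120)&(hsv[...,0]<30)
for k in range(560,380,-6):
    xs=np.nonzero(wd[int((560-k)*s)])[0]; 
    if len(xs): print(k,(-60-xs.min()/s,-60-xs.max()/s),end=' ')
print()
r3=rect(im,"top",58,480,600,-500,-370,s); g=r3.astype(int); 
dm=big((g.min(2)>120)); comp(dm,600,-370,s,"die@58")
r3b=rect(im,"top",74,480,600,-500,-370,s);hsv=cv2.cvtColor(r3b,cv2.COLOR_RGB2HSV)
cm=big((hsv[...,0]>15)&(hsv[...,0]<35)&(hsv[...,1]>120)&(hsv[...,2]>80)); comp(cm,600,-370,s,"cup@74")
o=np.zeros((600,780,3),np.uint8)
for i,(q,x,y) in enumerate([(r,0,0),(r3b,310,0)]): o[y:y+q.shape[0],x:x+q.shape[1]]=q
q=sc[170:300,190:350]; q=cv2.resize(q,None,fx=1.7,fy=1.7,interpolation=cv2.INTER_CUBIC); o[330:330+q.shape[0],:q.shape[1]]=q
q=cv2.resize(r4,None,fx=.7,fy=.7); o[330:330+q.shape[0],300:300+q.shape[1]]=q
cv2.imwrite("pics/r2.png",o[:,:,::-1])
E
```

```text
top [570.11346676  97.29207457  -7.96829709] -343.72217201583203Traceback (most recent call last):
  File "<stdin>", line 5, in <module>
  File "fit.py", line 18, in hobfit
    o=minimize(cost,[571+dx,97+dy,-7.8],method='Nelder-Mead',options=dict(xatol=.05,initial_simplex=[[571+dx,97+dy,-7.8],[577+dx,97+dy,-7.8],[571+dx,103+dy,-7.8],[571+dx,97+dy,-5.8]]))
    res = _minimize_neldermead(fun, x0, args, callback, bounds=bounds,
                               **options)
    fxr = func(xr)
    fx = function(np.copy(x), *(wrapper_args + args))
  File "fit.py", line 13, in cost
    v+=samp(f,n,circ(x+c*50-s*k,y+s*50+c*k,56,83)).mean()
       ~~~~^^^^^^^^^^^^^^^^^^^^^^^^^^^^^^^^^^^^^^^
  File "fit.py", line 5, in samp
    K,R,t=cam(n); q=(K@(R@P.T+t[:,None])); return map_coordinates(f,[q[1]/q[2],q[0]/q[2]],order=1,mode='nearest')
          ~~~^^^
  File "h.py", line 4, in cam
    m=viewer.camera_model(n); return np.array(m["camera_matrix"]),np.array(m["R"]),np.array(m["t"])
ValueError: time passes only in moves, steps and waits
```

```bash
python3 - <<'E'
from station import viewer
import json,numpy as np
json.dump({n:{k:np.array(v).tolist() for k,v in viewer.camera_model(n).items() if k in("camera_matrix","R","t")} for n in("top","scene")},open("cams.json","w"))
E
sed -i 's/m=viewer.camera_model(n); return/m=CAMS[n]; return/; 2a CAMS=json.load(open("cams.json"))' h.py
cat > meas.py <<'E'
from fit import *
im=cv2.imread("pics/raw_top.png")[:,:,::-1]; sc=cv2.imread("pics/raw_sc.png")[:,:,::-1]
f=lambda i: gaussian_filter(i.min(2).astype(float),.7)
p,v=hobfit({"top":f(im)}); print("top",p,v)
p2,v2=hobfit({"scene":f(sc)}); print("scene",p2,v2)
def comp(mask,x1,y1,s,name):
    ys,xs=np.nonzero(mask); P=np.c_[x1-ys/s,y1-xs/s]; c=P.mean(0); w,V=np.linalg.eigh(np.cov(P.T))
    d=V[:,1]*np.sign(V[0,1]); e=(P-c)@d; f=(P-c)@V[:,0]
    print(name,"c",c.round(1),"dir",np.degrees(np.arctan2(d[1],d[0])).round(1),"len",np.ptp(e).round(),np.ptp(f).round(),len(P)/s/s)
    return c
def big(m):
    n,l,st,_=cv2.connectedComponentsWithStats(m.astype(np.uint8)); k=1+np.argmax(st[1:,4]); return l==k
s=2
r=rect(im,"top",200,560,720,20,170,s); hsv=cv2.cvtColor(r,cv2.COLOR_RGB2HSV)
blue=(hsv[...,0]>95)&(hsv[...,0]<125)&(hsv[...,1]>150)
comp(big(blue),720,170,s,"blue@200")
hull=cv2.convexHull(np.argwhere(big(blue))[:,::-1].astype(np.int32)); hm=np.zeros(blue.shape,np.uint8); cv2.fillPoly(hm,[hull],1)
comp(big((hm>0)&(r.max(2)<75)),720,170,s,"bar")
r2=rect(im,"top",60,520,700,-210,-20,s); g=r2.astype(int); sat=g.max(2)-g.min(2)
fl=big((g.min(2)>70)&(sat<25)); comp(fl,700,-20,s,"floor@60")
r4=rect(im,"top",114,380,560,-190,-60,s); hsv=cv2.cvtColor(r4,cv2.COLOR_RGB2HSV)
wd=(hsv[...,1]>80)&(hsv[...,2]>120)&(hsv[...,0]<30)
for k in range(560,380,-8):
    xs=np.nonzero(wd[int((560-k)*s)])[0]
    if len(xs): print(k,(-60-xs.min()/s,-60-xs.max()/s),end=' ')
print()
r3=rect(im,"top",58,480,600,-500,-370,s); g=r3.astype(int)
dm=big((g.min(2)>120)); comp(dm,600,-370,s,"die@58")
r3b=rect(im,"top",74,480,600,-500,-370,s);hsv=cv2.cvtColor(r3b,cv2.COLOR_RGB2HSV)
cm=big((hsv[...,0]>15)&(hsv[...,0]<35)&(hsv[...,1]>120)&(hsv[...,2]>80)); comp(cm,600,-370,s,"cup@74")
o=np.zeros((600,780,3),np.uint8)
for i,(q,x,y) in enumerate([(r,0,0),(r3b,310,0)]): o[y:y+q.shape[0],x:x+q.shape[1]]=q
q=sc[170:300,190:350]; q=cv2.resize(q,None,fx=1.7,fy=1.7,interpolation=cv2.INTER_CUBIC); o[330:330+q.shape[0],:q.shape[1]]=q
q=cv2.resize(r4,None,fx=.7,fy=.7); o[330:330+q.shape[0],300:300+q.shape[1]]=q
cv2.imwrite("pics/r2.png",o[:,:,::-1])
E
python3 meas.py
```

```text
top [570.11346676  97.29207457  -7.96829709] -343.72217201583203
scene [569.58228615  99.76028484  -7.97863719] -251.58708995651492
blue@200 c [617.4  85.1] dir -77.7 len 125.0 150.0 9776.25
bar c [627.2  96.4] dir -18.6 len 71.0 19.0 1032.25
floor@60 c [ 604.6 -113.2] dir 35.5 len 180.0 179.0 20261.25
504 (np.float64(-85.5), np.float64(-104.0)) 496 (np.float64(-82.5), np.float64(-105.5)) 488 (np.float64(-82.0), np.float64(-104.5)) 480 (np.float64(-80.5), np.float64(-103.0)) 472 (np.float64(-79.5), np.float64(-102.5)) 464 (np.float64(-78.0), np.float64(-101.5)) 456 (np.float64(-77.5), np.float64(-99.5)) 448 (np.float64(-76.0), np.float64(-98.0)) 440 (np.float64(-75.0), np.float64(-97.0)) 432 (np.float64(-73.5), np.float64(-96.5)) 424 (np.float64(-72.0), np.float64(-95.0)) 416 (np.float64(-71.0), np.float64(-93.5)) 408 (np.float64(-71.5), np.float64(-91.5)) 400 (np.float64(-60.0), np.float64(-149.0)) 392 (np.float64(-60.0), np.float64(-189.5)) 384 (np.float64(-60.0), np.float64(-189.5)) 
die@58 c [ 545.6 -433.9] dir 2.2 len 109.0 105.0 6798.0
cup@74 c [ 542.6 -430.5] dir -71.5 len 49.0 47.0 1766.0
```

View pics/r2.png

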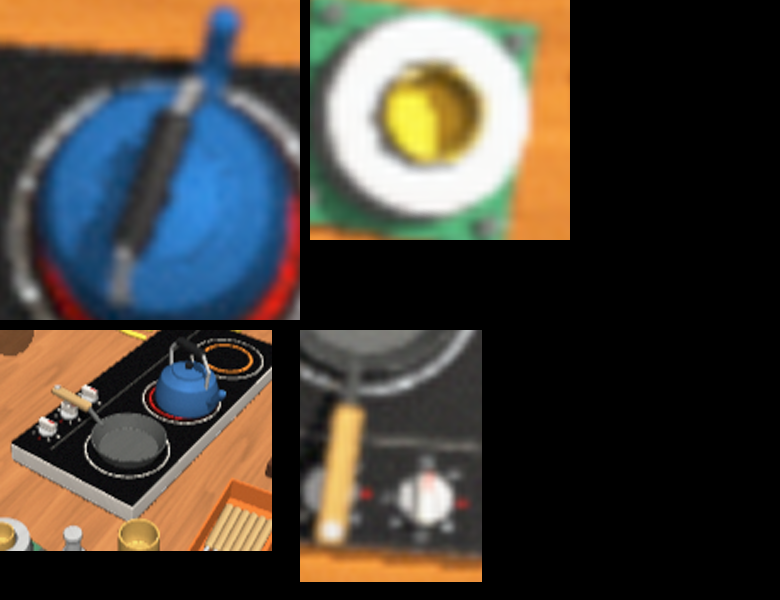

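The fits agree with the given sizes:

| Thing | x, y (mm) | Direction |
|---|---|---|
| Hob centre | 570, 98 | yaw -0.080 rad |
| Heat ring | 620, 94 | |
| Keep ring | 636, 298.5 | |
| Kettle bar | 627, 96 | -18.6° |
| Skillet axis | 605.5, -110.5 | -8.3° |
| Cup | 543, -431 | |

I'll go to the cup first.

{"fn": "apply_moves", "kwargs": {"deltas": [[88,0.09,-0.02,0.01,0,0,0],[88,0.27,-0.06,0.03,0,0,0],[88,0.45,-0.1,0.05,0,0,0],[88,0.63,-0.145,0.07,0,0,0],[88,0.8,-0.184,0.09,0,0,0],[88,0.9,-0.207,0.1,0,0,0],[88,0.9,-0.207,0.1,0,0,0]], "grip_force": 15}}

```text
t: 2.17
eef_pos: [467.4, -479.7, 208.3]
orientation: [0.984, 0.178, -0.0, -0.0]
contact_force: [0.1, 0.1, -0.8]
finger_gap: 87.8
gripper_force: 0.0
```

{"fn": "apply_moves", "kwargs": {"deltas": [[88,0.15,-0.033,0.08,0,0,0],[88,0.293,-0.065,0.2,0,0,0],[88,0.293,-0.065,0.33,0,0,0],[88,0.293,-0.065,0.43,0,0,0],[88,0.293,-0.065,0.491,0,0,0],[88,0.293,-0.065,0.491,0,0,0]]}}

```text
t: 2.92
eef_pos: [540.7, -433.5, 61.0]
orientation: [0.984, 0.175, -0.0, -0.0]
contact_force: [0.4, -0.2, 0.0]
finger_gap: 88.0
gripper_force: 0.0
```

```bash
python3 - <<'E'
from h import *
s=ctrl.state(); print(s["eef_pos"],s["orientation"])
a=save("scene","pics/x.png",(150,190,350,340),2.2)
b=save("top","pics/y.png",(320,150,400,220),4)
o=np.zeros((330,770,3),np.uint8); o[:330,:440]=a[:330]; o[:280,445:765]=b
cv2.imwrite("pics/g1.png",o[:,:,::-1])
E
```

```text
[ 540.66357195 -433.50903596   61.04457098] [ 9.84480022e-01  1.75496570e-01 -1.97135593e-04 -4.15180320e-05]
```

View pics/g1.png

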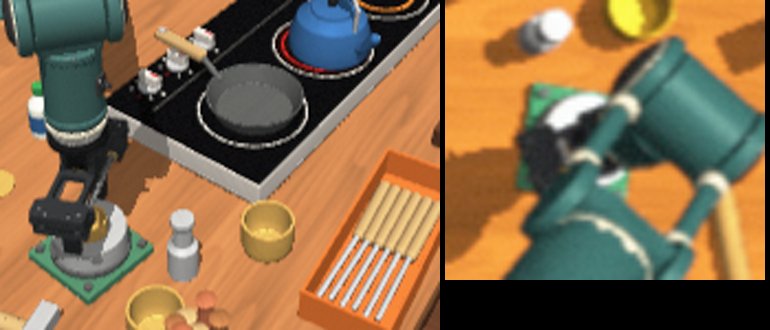

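The gripper straddles the cup in the die, at about (97,220) in the left crop. I'll close it.

{"fn": "apply_moves", "kwargs": {"deltas": [[46,0,0,0,0,0,0],[46,0,0,0,0,0,0],[46,0,0,0,0,0,0],[46,0,0,0,0,0,0],[46,0,0,0,0,0,0]], "grip_force": 15}}

```text
t: 3.65
eef_pos: [541.5, -432.9, 61.7]
orientation: [0.984, 0.176, 0.0, 0.0]
contact_force: [0.2, -1.0, 1.1]
finger_gap: 49.2
gripper_force: 15.0
```

{"fn": "apply_moves", "kwargs": {"deltas": [[46,0,0,-0.02,0,0,0],[46,0,0,-0.08,0,0,0],[46,0,0,-0.18,0,0,0],[46,0,0,-0.28,0,0,0],[46,0,0,-0.35,0,0,0],[46,0,0,-0.35,0,0,0]]}}

```text
t: 4.4
eef_pos: [542.6, -433.6, 169.7]
orientation: [0.984, 0.176, 0.002, 0.002]
contact_force: [-0.2, -0.1, -1.0]
finger_gap: 49.2
gripper_force: 15.0
```

```bash
cat > mv.py <<'E'
import sys,numpy as np
from station import ctrl
# usage: mv.py x y z phi_deg -> shift/turn in move units from measured pose
s=ctrl.state(); p=s["eef_pos"]; q=s["orientation"]; ph=2*np.arctan2(q[1],q[0])
x,y,z,f=map(float,sys.argv[1:5]); d=np.array([x,y,z])-p; c,n=np.cos(ph),np.sin(ph)
print(p.round(1),"phi",np.degrees(ph).round(2),"gap",round(float(s["finger_gap"]),1))
u=np.array([c*d[0]+n*d[1],n*d[0]-c*d[1],-d[2]])/300
a=-((f-np.degrees(ph)+180)%360-180)
print("shift",u.round(4),"turn az",round(np.radians(a)/1.5,4))
E
python3 mv.py 605.5 -110.4 140 -18.6
```

```text
[ 542.6 -433.6  169.7] phi 20.28 gap 49.2
shift [ 0.57   -0.9378  0.0989] turn az 0.4523
```

{"fn": "apply_moves", "kwargs": {"deltas": [[46,0.03,-0.05,0,0,0,0.03],[46,0.1,-0.16,0,0,0,0.1],[46,0.19,-0.31,0,0,0,0.17],[46,0.29,-0.47,0.02,0,0,0.25],[46,0.39,-0.63,0.04,0,0,0.32],[46,0.48,-0.78,0.06,0,0,0.39],[46,0.54,-0.88,0.08,0,0,0.44],[46,0.573,-0.933,0.087,0,0,0.453],[46,0.573,-0.933,0.087,0,0,0.453],[46,0.573,-0.933,0.087,0,0,0.453]]}}

```text
t: 5.65
eef_pos: [605.0, -111.0, 139.6]
orientation: [0.987, -0.162, -0.001, 0.0]
contact_force: [0.3, -0.7, -0.8]
finger_gap: 49.6
gripper_force: 15.0
```

```bash
python3 mv.py 605.5 -110.4 86 -18.6; python3 - <<'E'
from h import *
a=save("scene","pics/x.png",(200,190,350,300),2.6)
b=save("top","pics/y.png",(240,140,340,220),3.5)
o=np.zeros((290,760,3),np.uint8); o[:286,:390]=a[:286]; o[:280,400:750]=b
cv2.imwrite("pics/g2.png",o[:,:,::-1])
E
```

```text
[ 605.  -111.   139.6] phi -18.64 gap 49.6
shift [ 0.0008 -0.0025  0.1787] turn az -0.0005
```

View pics/g2.png

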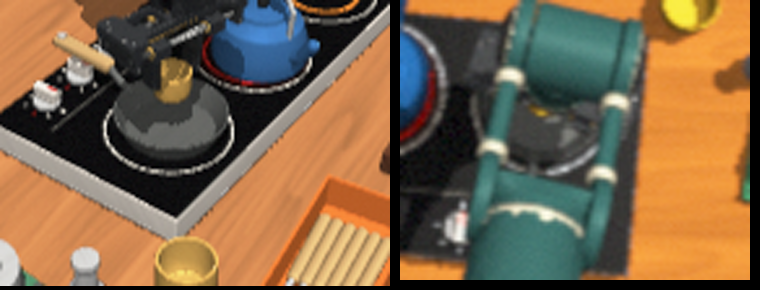

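The cup hangs upright above the skillet, at about (172,80) in the left crop. I'll lower it gently and watch the force.

{"fn": "apply_moves", "kwargs": {"deltas": [[46,0,0,0.05,0,0,0],[46,0,0,0.11,0,0,0],[46,0,0,0.155,0,0,0],[46,0,0,0.172,0,0,0],[46,0,0,0.175,0,0,0],[46,0,0,0.175,0,0,0]]}}

```text
t: 6.5
eef_pos: [606.1, -110.6, 88.3]
orientation: [0.987, -0.162, 0.0, 0.0]
contact_force: [-0.2, -0.2, -0.5]
finger_gap: 49.5
gripper_force: 15.0
```

{"fn": "apply_moves", "kwargs": {"deltas": [[46,0,0,0.002,0,0,0],[46,0,0,0.004,0,0,0],[46,0,0,0.006,0,0,0],[46,0,0,0.006,0,0,0]]}}

```text
t: 7.0
eef_pos: [605.6, -110.5, 86.0]
orientation: [0.987, -0.162, 0.0, 0.0]
contact_force: [-0.4, -0.1, -2.4]
finger_gap: 49.8
gripper_force: 15.0
```

{"fn": "apply_moves", "kwargs": {"deltas": [[46,0,0,0.002,0,0,0],[46,0,0,0.002,0,0,0],[46,0,0,0.002,0,0,0]]}}

```text
t: 7.38
eef_pos: [605.7, -110.5, 85.6]
orientation: [0.987, -0.162, 0.0, 0.0]
contact_force: [-0.5, 0.3, 1.1]
finger_gap: 49.0
gripper_force: 15.0
```

{"fn": "apply_moves", "kwargs": {"deltas": [[46,0,0,0.002,0,0,0],[46,0,0,0.002,0,0,0],[46,0,0,0.002,0,0,0]]}}

```text
t: 7.75
eef_pos: [605.8, -110.6, 85.6]
orientation: [0.987, -0.162, 0.0, 0.0]
contact_force: [-3.3, 0.6, 4.9]
finger_gap: 49.9
gripper_force: 15.0
```

{"fn": "apply_moves", "kwargs": {"deltas": [[46,0,0,0.002,0,0,0],[46,0,0,0.002,0,0,0],[46,0,0,0.002,0,0,0]]}}

```text
t: 8.12
eef_pos: [605.8, -110.6, 85.6]
orientation: [0.987, -0.162, 0.0, 0.0]
contact_force: [-3.9, 1.1, 8.1]
finger_gap: 49.5
gripper_force: 15.0
```

It touched down at 85.6 mm, so I'll ease off, release and rise.

{"fn": "apply_moves", "kwargs": {"deltas": [[46,0,0,-0.003,0,0,0],[52,0,0,-0.004,0,0,0],[58,0,0,-0.004,0,0,0],[66,0,0,-0.004,0,0,0],[66,0,0,-0.004,0,0,0],[66,0,0,-0.05,0,0,0],[66,0,0,-0.15,0,0,0],[66,0,0,-0.3,0,0,0],[66,0,0,-0.48,0,0,0],[66,0,0,-0.55,0,0,0]]}}

```text
t: 9.38
eef_pos: [607.7, -111.0, 254.7]
orientation: [0.987, -0.162, 0.004, 0.0]
contact_force: [-0.1, -0.2, -0.3]
finger_gap: 66.0
gripper_force: 0.0
```

```bash
python3 mv.py 627.2 96.4 250 -18.6; python3 - <<'E'
from h import *
im=np.array(viewer.grab_frame("scene")); cv2.imwrite("pics/raw_sc.png",im[:,:,::-1])
K=lambda X:proj("scene",X).round(1)
ph=np.radians(-18.6)
print("bar ends pred",K([627.2+38*np.cos(ph),96.4+38*np.sin(ph),192]),K([627.2-38*np.cos(ph),96.4-38*np.sin(ph),192]))
o=im[150:290,180:340].copy()
o=cv2.resize(o,None,fx=4.5,fy=4.1,interpolation=cv2.INTER_CUBIC)
def dot(X,c):
    u=(proj("scene",X)-[180,150])*[4.5,4.1]; cv2.circle(o,tuple(int(v) for v in u),3,c,-1)
for t in (-38,0,38): dot([627.2+t*np.cos(ph),96.4+t*np.sin(ph),192],(255,0,0))
for a in np.linspace(0,6.28,40):
    dot([605.5+75*np.cos(a),-110.4+75*np.sin(a),88],(0,255,0)); dot([627.2+64*np.cos(a),96.4+64*np.sin(a),56],(255,255,0))
cv2.imwrite("pics/g3.png",o[:,:,::-1])
E
```

```text
[ 607.7 -111.   254.7] phi -18.66 gap 66.0
shift [-0.1596 -0.6757  0.0158] turn az -0.0007
bar ends pred [308.8 184.5] [293.6 175.4]
```

View pics/g3.png

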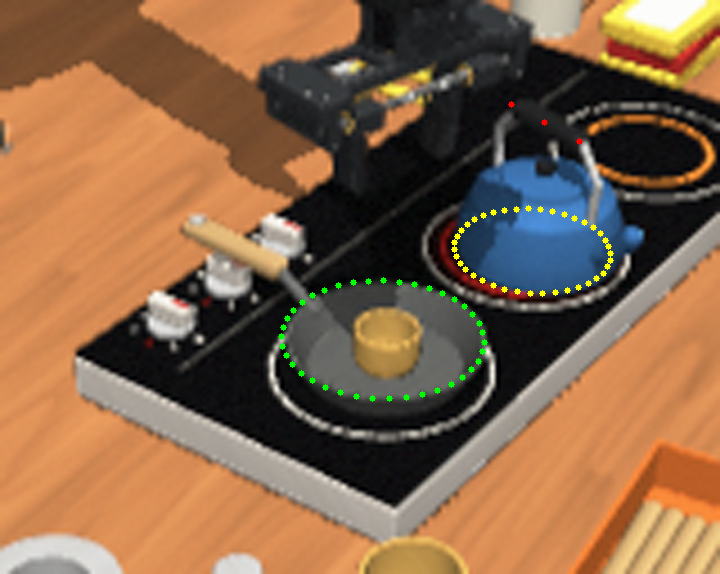

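The cup stands upright in the middle of the skillet at (388,342). The kettle model, with its bar at (545,122), overlays well. On to the kettle.

{"fn": "apply_moves", "kwargs": {"deltas": [[66,-0.01,-0.04,0,0,0,0],[66,-0.03,-0.15,0,0,0,0],[66,-0.07,-0.31,0,0,0,0],[66,-0.11,-0.48,0,0,0,0],[66,-0.14,-0.62,0,0,0,0],[66,-0.151,-0.676,0,0,0,0],[66,-0.151,-0.676,0,0,0,0],[66,-0.151,-0.676,0,0,0,0]]}}

```text
t: 10.42
eef_pos: [627.1, 95.0, 248.2]
orientation: [0.987, -0.162, -0.001, 0.001]
contact_force: [-1.0, -0.2, 0.5]
finger_gap: 65.7
gripper_force: 0.0
```

```bash
python3 mv.py 627.2 96.4 173.5 -18.6
```

```text
[627.1  95.  248.2] phi -18.7 gap 65.7
shift [-0.0011 -0.0045  0.2489] turn az -0.0012
```

{"fn": "apply_moves", "kwargs": {"deltas": [[66,0,-0.003,0.06,0,0,0],[66,0,-0.003,0.15,0,0,0],[66,0,-0.003,0.22,0,0,0],[66,0,-0.003,0.249,0,0,0],[66,0,-0.003,0.249,0,0,0],[40,0,-0.003,0.249,0,0,0],[24,0,-0.003,0.249,0,0,0],[14,0,-0.003,0.249,0,0,0],[14,0,-0.003,0.249,0,0,0],[14,0,-0.003,0.249,0,0,0]], "grip_force": 20}}

```text
t: 11.68
eef_pos: [627.9, 96.7, 174.7]
orientation: [0.987, -0.162, 0.0, 0.0]
contact_force: [-0.2, -0.0, 0.6]
finger_gap: 19.9
gripper_force: 19.9
```

```bash
python3 mv.py 636.2 298.6 173.5 -18.6; python3 mv.py 627.2 96.4 173.5 -18.6
```

```text
[627.9  96.7 174.7] phi -18.66 gap 19.9
shift [-0.189  -0.6465  0.0041] turn az -0.0007
[627.9  96.7 174.7] phi -18.66 gap 19.9
shift [-0.0018  0.0017  0.0041] turn az -0.0007
```

{"fn": "apply_moves", "kwargs": {"deltas": [[14,-0.001,-0.005,0.002,0,0,0],[14,-0.006,-0.02,0.002,0,0,0],[14,-0.013,-0.045,0.002,0,0,0],[14,-0.023,-0.08,0.002,0,0,0],[14,-0.035,-0.12,0.002,0,0,0],[14,-0.047,-0.16,0.002,0,0,0],[14,-0.058,-0.2,0.002,0,0,0],[14,-0.07,-0.24,0.002,0,0,0],[14,-0.079,-0.27,0.002,0,0,0],[14,-0.082,-0.28,0.002,0,0,0]]}}

```text
t: 12.92
eef_pos: [631.9, 185.5, 174.7]
orientation: [0.987, -0.162, 0.001, -0.0]
contact_force: [-0.8, -3.3, 5.7]
finger_gap: 19.7
gripper_force: 19.9
```

```bash
python3 mv.py 636.7 298.8 174.5 -18.6
```

```text
[631.9 185.5 174.7] phi -18.6 gap 19.7
shift [-0.1053 -0.363   0.0007] turn az -0.0
```

{"fn": "apply_moves", "kwargs": {"deltas": [[14,-0.002,-0.006,0,0,0,0],[14,-0.009,-0.03,0,0,0,0],[14,-0.02,-0.07,0,0,0,0],[14,-0.035,-0.12,0,0,0,0],[14,-0.052,-0.18,0,0,0,0],[14,-0.069,-0.24,0,0,0,0],[14,-0.086,-0.295,0,0,0,0],[14,-0.098,-0.335,0,0,0,0],[14,-0.105,-0.36,0,0,0,0],[14,-0.107,-0.3665,0,0,0,0]]}}

```text
t: 14.18
eef_pos: [636.3, 300.0, 174.7]
orientation: [0.987, -0.162, 0.0, -0.0]
contact_force: [-1.1, -3.2, 5.9]
finger_gap: 20.0
gripper_force: 19.9
```

{"fn": "apply_moves", "kwargs": {"deltas": [[14,0,0,-0.001,0,0,0],[14,0,0,-0.001,0,0,0]]}}

```text
t: 14.42
eef_pos: [636.4, 300.1, 174.7]
orientation: [0.987, -0.162, 0.0, -0.001]
contact_force: [0.3, 0.8, 4.5]
finger_gap: 19.5
gripper_force: 19.9
```

```bash
python3 mv.py 636.7 298.8 174.5 -18.6;  python3 - <<'E'
from h import *
im=np.array(viewer.grab_frame("scene")); tp=np.array(viewer.grab_frame("top"))
a=im[130:240,220:380].copy(); a=cv2.resize(a,None,fx=4.8,fy=4.8,interpolation=cv2.INTER_CUBIC)
def dot(X,c):
    u=(proj("scene",X)-[219.9,129.9])*4.8; cv2.circle(a,tuple(int(v) for v in u),2,c,-1)
for t in np.linspace(0,6.28,60):
    for r,c in ((64,(255,255,0)),(85,(0,255,0))): dot([636.2+r*np.cos(t),298.6+r*np.sin(t),56],c)
cv2.imwrite("pics/g4.png",a[:,:,::-1])
E
```

```text
[636.4 300.1 174.7] phi -18.64 gap 19.5
shift [0.0025 0.0039 0.0008] turn az -0.0005
```

View pics/g4.png

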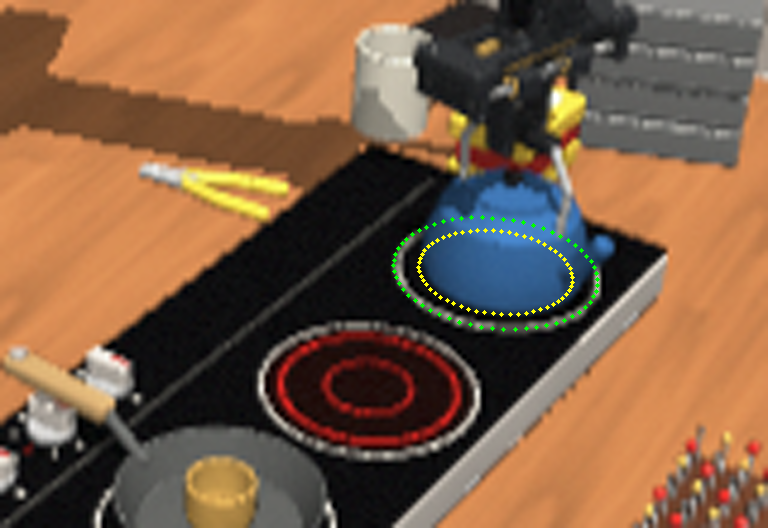

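The kettle is on the keep-warm ring: its base matches the yellow model circle and sits centred in the white ring at (500,272). I'll release and rise.

{"fn": "apply_moves", "kwargs": {"deltas": [[24,0,0,0,0,0,0],[36,0,0,0,0,0,0],[50,0,0,0,0,0,0],[60,0,0,0,0,0,0],[60,0,0,-0.05,0,0,0],[60,0,0,-0.14,0,0,0],[60,0,0,-0.24,0,0,0],[60,0,0,-0.25,0,0,0]]}}

```text
t: 15.52
eef_pos: [638.1, 299.7, 253.9]
orientation: [0.987, -0.162, 0.003, -0.002]
contact_force: [-0.2, -0.6, 0.3]
finger_gap: 60.1
gripper_force: 0.0
```

```bash
cat > look2.py <<'E'
from fit import *
tp=np.array(viewer.grab_frame("top")); sc=np.array(viewer.grab_frame("scene"))
f=lambda i: gaussian_filter(i.min(2).astype(float),.7)
for n,i in (("top",tp),("scene",sc)): print(n,hobfit({n:f(i)}))
E
python3 look2.py; python3 mv.py 489 -93.5 248 -8.3
```

```text
top (array([570.18444144,  97.27251482,  -7.97295371]), np.float64(-330.47925657169196))
scene (array([569.5957516 ,  99.75986589,  -7.97518536]), np.float64(-262.1806393787012))
[636.6 299.  250.3] phi -18.66 gap 60.4
shift [-0.0473  1.397   0.0076] turn az -0.1206
```

{"fn": "apply_moves", "kwargs": {"deltas": [[60,0,0.05,0,0,0,0],[60,-0.01,0.17,0,0,0,0],[60,-0.02,0.33,0,0,0,0],[60,-0.025,0.5,0,0,0,0],[60,-0.03,0.67,0,0,0,0],[60,-0.03,0.82,0,0,0,0],[60,-0.03,0.9,0,0,0,0],[60,-0.03,0.93,0,0,0,0],[60,-0.03,0.93,0,0,0,0]]}}

```text
t: 16.75
eef_pos: [537.8, 37.0, 248.4]
orientation: [0.987, -0.163, -0.001, 0.0]
contact_force: [-0.4, -0.3, -0.6]
finger_gap: 59.8
gripper_force: 0.0
```

```bash
python3 mv.py 489 -93.5 140 -8.3
```

```text
[537.8  37.  248.4] phi -18.72 gap 59.8
shift [-0.0143  0.4642  0.3614] turn az -0.1213
```

{"fn": "apply_moves", "kwargs": {"deltas": [[60,0,0.06,0.02,0,0,-0.02],[60,-0.005,0.18,0.06,0,0,-0.06],[60,-0.01,0.32,0.14,0,0,-0.09],[60,-0.014,0.43,0.22,0,0,-0.12],[60,-0.014,0.464,0.3,0,0,-0.12],[60,-0.014,0.464,0.35,0,0,-0.12],[60,-0.014,0.464,0.36,0,0,-0.12],[60,-0.014,0.464,0.36,0,0,-0.12]]}}

```text
t: 17.75
eef_pos: [490.6, -92.4, 141.6]
orientation: [0.997, -0.072, 0.0, -0.0]
contact_force: [1.4, -0.0, -0.9]
finger_gap: 59.7
gripper_force: 0.0
```

```bash
python3 mv.py 489 -93.5 91.5 -8.3; python3 - <<'E'
from h import *
a=save("scene","pics/x.png",(190,170,310,290),4)
cv2.imwrite("pics/g5.png",a[:,:,::-1])
E
```

```text
[490.6 -92.4 141.6] phi -8.28 gap 59.7
shift [-0.0048  0.0044  0.1669] turn az 0.0003
```

View pics/g5.png

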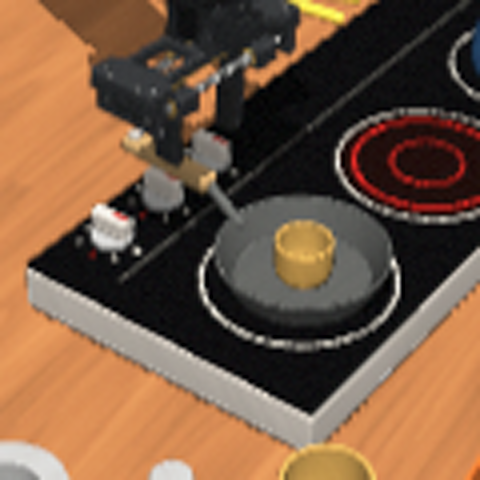

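The fingers straddle the handle at (170,160). I'll lower and grip.

{"fn": "apply_moves", "kwargs": {"deltas": [[60,-0.003,0.003,0.06,0,0,0],[60,-0.003,0.003,0.12,0,0,0],[60,-0.003,0.003,0.16,0,0,0],[60,-0.003,0.003,0.165,0,0,0],[40,-0.003,0.003,0.165,0,0,0],[26,-0.003,0.003,0.165,0,0,0],[14,-0.003,0.003,0.165,0,0,0],[14,-0.003,0.003,0.165,0,0,0],[14,-0.003,0.003,0.165,0,0,0],[14,-0.003,0.003,0.165,0,0,0]], "grip_force": 25}}

```text
t: 19.05
eef_pos: [489.1, -94.0, 92.0]
orientation: [0.997, -0.073, 0.0, 0.0]
contact_force: [-0.2, -1.7, 2.2]
finger_gap: 19.8
gripper_force: 25.0
```

```bash
cat > look3.py <<'E'
from fit import *
tp=np.array(viewer.grab_frame("top")); sc=np.array(viewer.grab_frame("scene"))
cv2.imwrite("pics/raw_top.png",tp[:,:,::-1]); cv2.imwrite("pics/raw_sc.png",sc[:,:,::-1])
import sys
x0,y0=map(float,sys.argv[1:3])
# skillet rim: edge fit by gradient magnitude along r=75 z=88 circle, scene camera
for n,i in (("scene",sc),("top",tp)):
    g=gaussian_filter(i.astype(float).mean(2),.7); gm=np.hypot(*np.gradient(g))
    c=lambda p:-samp(gm,n,circ(p[0],p[1],88,75)).mean()
    o=min((minimize(c,[x0+a,y0+b],method='Nelder-Mead') for a in(-5,0,5) for b in(-5,0,5)),key=lambda o:o.fun); print(n,"rim",o.x.round(1),o.fun.round(2))
E
python3 look3.py 605.5 -110.4; python3 mv.py 489 -93.5 91.5 -8.3
```

```text
scene rim [ 605.7 -109.4] -26.04
top rim [ 601.3 -109.5] -21.58
[489.1 -94.   92.1] phi -8.35 gap 19.5
shift [-0.0005 -0.0015  0.0018] turn az -0.0006
```

{"fn": "apply_moves", "kwargs": {"deltas": [[14,0,-0.005,0.002,0,0,0],[14,-0.002,-0.02,0.002,0,0,0],[14,-0.004,-0.045,0.002,0,0,0],[14,-0.006,-0.08,0.002,0,0,0],[14,-0.009,-0.12,0.002,0,0,0],[14,-0.012,-0.16,0.002,0,0,0],[14,-0.016,-0.2,0.002,0,0,0],[14,-0.019,-0.24,0.002,0,0,0],[14,-0.022,-0.28,0.002,0,0,0],[14,-0.025,-0.32,0.002,0,0,0]]}}

```text
t: 20.4
eef_pos: [495.7, 3.1, 91.5]
orientation: [0.997, -0.073, 0.0, 0.0]
contact_force: [0.2, -2.0, 4.9]
finger_gap: 19.5
gripper_force: 25.0
```

{"fn": "apply_moves", "kwargs": {"deltas": [[14,-0.003,-0.04,0,0,0,0],[14,-0.006,-0.08,0,0,0,0],[14,-0.009,-0.12,0,0,0,0],[14,-0.012,-0.16,0,0,0,0],[14,-0.016,-0.2,0,0,0,0],[14,-0.019,-0.24,0,0,0,0],[14,-0.022,-0.28,0,0,0,0],[14,-0.025,-0.315,0,0,0,0],[14,-0.027,-0.345,0,0,0,0],[14,-0.028,-0.363,0,0,0,0]]}}

```text
t: 21.65
eef_pos: [502.8, 112.1, 91.4]
orientation: [0.997, -0.072, 0.0, 0.0]
contact_force: [-0.7, -3.0, 6.5]
finger_gap: 19.9
gripper_force: 25.0
```

{"fn": "apply_moves", "kwargs": {"deltas": [[14,0,0,-0.001,0,0,0],[14,0,0,-0.001,0,0,0]]}}

```text
t: 21.9
eef_pos: [502.9, 112.3, 91.6]
orientation: [0.997, -0.072, 0.0, -0.001]
contact_force: [0.1, 0.9, 6.0]
finger_gap: 19.5
gripper_force: 25.0
```

```bash
python3 look3.py 619.5 95; python3 mv.py 503 111 92 -8.3; python3 - <<'E'
from h import *
sc=cv2.imread("pics/raw_sc.png"); cv2.imwrite("pics/g6.png",cv2.resize(sc[140:290,190:350],None,fx=3.7,fy=3.7,interpolation=cv2.INTER_CUBIC))
E
```

```text
scene rim [619.8  99.1] -22.51
top rim [616.8  90.3] -20.65
[502.9 112.1  91.6] phi -8.32 gap 20.0
shift [ 0.001   0.0037 -0.0014] turn az -0.0002
```

View pics/g6.png

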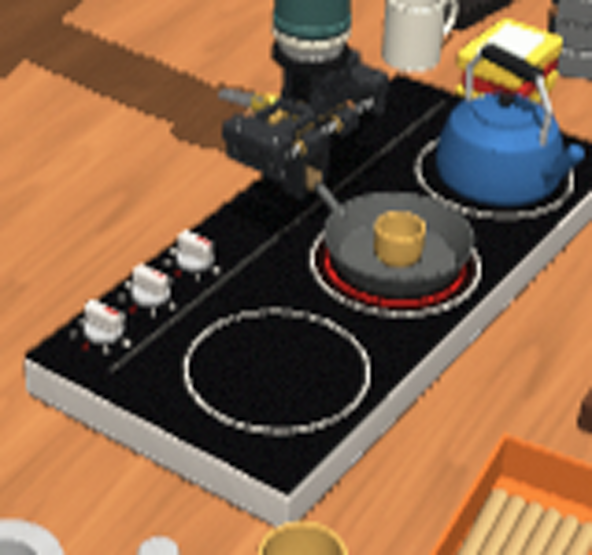

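The skillet, with the cup upright in it, stands on the heat ring at (397,245), and the kettle is on the keep ring. I'll release and rise, then check the centring unoccluded.

{"fn": "apply_moves", "kwargs": {"deltas": [[24,0,0,0,0,0,0],[36,0,0,0,0,0,0],[50,0,0,0,0,0,0],[50,0,0,0,0,0,0],[50,0,0,-0.05,0,0,0],[50,0,0,-0.15,0,0,0],[50,0,0,-0.25,0,0,0],[50,0,0,-0.3,0,0,0],[50,0,0,-0.3,0,0,0]]}}

```text
t: 23.12
eef_pos: [504.0, 111.3, 183.2]
orientation: [0.997, -0.073, 0.002, -0.0]
contact_force: [-0.6, -0.5, -1.1]
finger_gap: 50.1
gripper_force: 0.0
```

```bash
python3 mv.py 445.3 -82 180 -94.57; python3 mv.py 445.3 -82 180 175.43
```

```text
[504.  111.3 183.2] phi -8.35 gap 50.1
shift [-0.0999  0.666   0.0106] turn az 1.0032
[504.  111.3 183.2] phi -8.35 gap 50.1
shift [-0.0999  0.666   0.0106] turn az 2.0504
```

{"fn": "apply_moves", "kwargs": {"deltas": [[50,-0.01,0.04,0,0,0,-0.1],[50,-0.02,0.12,0,0,0,-0.22],[50,-0.03,0.22,0,0,0,-0.34],[50,-0.05,0.32,0,0,0,-0.46],[50,-0.06,0.42,0,0,0,-0.58],[50,-0.075,0.52,0,0,0,-0.7],[50,-0.09,0.6,0,0,0,-0.82],[50,-0.1,0.65,0,0,0,-0.93],[50,-0.1,0.667,0,0,0,-1],[50,-0.1,0.667,0,0,0,-1]]}}

```text
t: 24.38
eef_pos: [443.1, -82.6, 180.0]
orientation: [0.78, 0.626, -0.001, -0.001]
contact_force: [-0.2, 0.2, 0.2]
finger_gap: 50.0
gripper_force: 0.0
```

```bash
python3 mv.py 445.3 -82 110 175.43; python3 look3.py 619.5 95; python3 - <<'E'
from h import *
sc=cv2.imread("pics/raw_sc.png")[:,:,::-1]; tp=cv2.imread("pics/raw_top.png")[:,:,::-1]
a=cv2.resize(sc[190:250,195:275],None,fx=5,fy=5,interpolation=cv2.INTER_CUBIC)
def dot(X,c):
    u=(proj("scene",X)+.5-[195,190])*5; cv2.circle(a,tuple(int(v) for v in u),2,c,-1)
w=-.0797; c,s=np.cos(w),np.sin(w)
for k in (-120,-190,-260):
    for t in (-18,0,18):
        dot([569.9-c*(110-t)-s*k,98.5-s*(110-t)+c*k,84],(255,0,255))
o=np.zeros((600,790,3),np.uint8); o[:300,:400]=a
r=rect(tp,"top",88,480,740,0,400,.95); o[305:305+r.shape[0],:r.shape[1]]=r
b=cv2.resize(sc[140:240,250:350],None,fx=3.5,fy=3.5,interpolation=cv2.INTER_CUBIC); o[:350,420:770]=b
cv2.imwrite("pics/g7.png",o[:,:,::-1])
E
```

```text
[443.1 -82.6 180. ] phi 77.47 gap 50.0
shift [0.0036 0.0066 0.2335] turn az -1.1398
scene rim [620.1  98.4] -23.09
top rim [616.4  90.3] -21.98
```

View pics/g7.png

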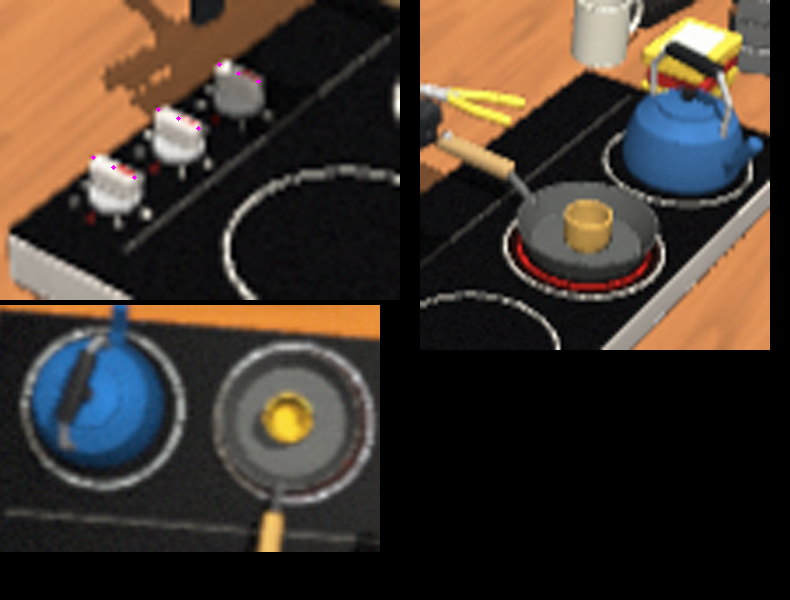

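The overlay puts the magenta dots on the knob bars, with the middle knob at (180,122), and the pans look centred. I'll check the skillet's centring in numbers and carry on with the wrist turn.

{"fn": "apply_moves", "kwargs": {"deltas": [[50,0,0,0,0,0,-0.1],[50,0,0,0,0,0,-0.22],[50,0.002,0.003,0,0,0,-0.34],[50,0.002,0.006,0.02,0,0,-0.46],[50,0.004,0.006,0.06,0,0,-0.58],[50,0.004,0.006,0.1,0,0,-0.7],[50,0.004,0.006,0.15,0,0,-0.82],[50,0.004,0.006,0.19,0,0,-0.93],[50,0.004,0.006,0.2,0,0,-1],[50,0.004,0.006,0.2,0,0,-1]]}}

```text
t: 25.72
eef_pos: [445.7, -81.2, 120.7]
orientation: [0.144, 0.99, 0.0, -0.001]
contact_force: [-0.3, -0.1, -0.1]
finger_gap: 49.8
gripper_force: 0.0
```

```bash
python3 mv.py 445.2 -82 66.5 175.43; python3 - <<'E'
from fit import *
tp=cv2.imread("pics/raw_top.png")[:,:,::-1]; sc=cv2.imread("pics/raw_sc.png")[:,:,::-1]
best=lambda c,x,y:min((minimize(c,[x+a,y+b],method='Nelder-Mead') for a in(-4,0,4) for b in(-4,0,4)),key=lambda o:o.fun)
for n,i in (("top",tp),("scene",sc)):
    g=gaussian_filter(i.astype(float).mean(2),.6); w=gaussian_filter(i.min(2).astype(float),.7)
    # grey floor: inside minus outside
    c=lambda p:-(samp(g,n,circ(p[0],p[1],60,55))-samp(g,n,circ(p[0],p[1],60.5,62))).mean()
    if n=="top": print(n,"skillet floor",best(c,619.5,95).x.round(1))
    for nm,x,y in(("heat",619.8,94.3),("keep",636.2,298.6),("right",603.5,-110)):
        c=lambda p:-samp(w,n,circ(p[0],p[1],56,83)).mean(); print(n,nm,best(c,x,y).x.round(1),end=" ")
    print()
hsv=cv2.cvtColor(tp,cv2.COLOR_RGB2HSV)
r=rect(tp,"top",200,560,720,220,380,2); h=cv2.cvtColor(r,cv2.COLOR_RGB2HSV)
bl=((h[...,0]>95)&(h[...,0]<125)&(h[...,1]>150)).astype(np.uint8)
hm=np.zeros(bl.shape,np.uint8); cv2.fillPoly(hm,[cv2.convexHull(np.argwhere(bl)[:,::-1].astype(np.int32))],1)
m=((hm>0)&(r.max(2)<75)).astype(np.uint8); k,l,st,ce=cv2.connectedComponentsWithStats(m); j=1+np.argmax(st[1:,4]); print("bar",720-ce[j][1]/2,380-ce[j][0]/2)
E
```

```text
[445.7 -81.2 120.7] phi 163.44 gap 49.8
shift [ 0.0009 -0.0031  0.1807] turn az -0.1395
top skillet floor [620.9  95.6]
top heat [619.9  92.6] top keep [636.1 297.5] top right [ 604.6 -111.1] 
scene heat [619.3  95.9] scene keep [727.7 426.8] scene right [ 603.1 -108.7] 
bar 635.486051502146 299.01472883339835
```

The pans are within about 3 mm of their ring centres. Down onto the middle knob.

{"fn": "apply_moves", "kwargs": {"deltas": [[40,0,-0.002,0,0,0,-0.07],[40,0,-0.002,0.01,0,0,-0.1395],[40,0,-0.002,0.06,0,0,-0.1395],[40,0,-0.002,0.12,0,0,-0.1395],[40,0,-0.002,0.165,0,0,-0.1395],[40,0,-0.002,0.179,0,0,-0.1395],[40,0,-0.002,0.179,0,0,-0.1395],[40,0,-0.002,0.179,0,0,-0.1395]], "grip_force": 12}}

```text
t: 26.72
eef_pos: [446.6, -82.4, 68.3]
orientation: [0.039, 0.999, -0.0, 0.001]
contact_force: [0.1, 0.0, -1.0]
finger_gap: 40.1
gripper_force: 0.0
```

{"fn": "apply_moves", "kwargs": {"deltas": [[26,0,0,0,0,0,0],[16,0,0,0,0,0,0],[8,0,0,0,0,0,0],[8,0,0,0,0,0,0],[8,0,0,0,0,0,0]]}}

```text
t: 27.35
eef_pos: [446.1, -84.1, 68.0]
orientation: [0.038, 0.999, -0.002, 0.0]
contact_force: [-2.6, -7.4, -0.8]
finger_gap: 12.9
gripper_force: 12.0
```

```bash
python3 mv.py 445.2 -82 66.5 85.43; python3 -c "
from station import ctrl
s=ctrl.state();print(s['torque'],s['contact_force'],s['q'])"
```

```text
[446.1 -84.1  68. ] phi 175.59 gap 12.9
shift [0.0034 0.0067 0.0051] turn az 1.0491
[-1.12243453  0.04873402 -0.02458256] [-2.55559857 -7.37116964 -0.81519104] [-0.23874712  0.02372086  2.22308231 -0.00416515  0.89377839 -1.72999431]
```

{"fn": "apply_moves", "kwargs": {"deltas": [[8,0,-0.006,0,0,0,0.02],[8,0,-0.007,0,0,0,0.08],[8,0,-0.007,0,0,0,0.15],[8,0,-0.007,0,0,0,0.22],[8,0,-0.007,0,0,0,0.29],[8,0,-0.007,0,0,0,0.36],[8,0,-0.007,0,0,0,0.43],[8,0,-0.007,0,0,0,0.5],[8,0,-0.007,0,0,0,0.5]]}}

```text
t: 28.48
eef_pos: [446.0, -84.3, 68.0]
orientation: [0.402, 0.916, 0.0, 0.0]
contact_force: [-1.9, -0.9, 2.4]
finger_gap: 12.6
gripper_force: 12.0
```

```bash
python3 mv.py 446 -84.3 67 85.43
```

```text
[446.  -84.3  68. ] phi 132.58 gap 12.6
shift [0.0002 0.     0.0034] turn az 0.5487
```

{"fn": "apply_moves", "kwargs": {"deltas": [[8,0,0,0,0,0,0.05],[8,0,0,0,0,0,0.12],[8,0,0,0,0,0,0.19],[8,0,0,0,0,0,0.26],[8,0,0,0,0,0,0.33],[8,0,0,0,0,0,0.4],[8,0,0,0,0,0,0.47],[8,0,0,0,0,0,0.53],[8,0,0,0,0,0,0.549],[8,0,0,0,0,0,0.549]]}}

```text
t: 29.72
eef_pos: [445.9, -84.4, 68.0]
orientation: [0.735, 0.679, 0.0, 0.0]
contact_force: [-2.3, -0.1, 4.4]
finger_gap: 12.9
gripper_force: 12.0
```

{"fn": "apply_moves", "kwargs": {"deltas": [[16,0,0,0,0,0,0],[26,0,0,0,0,0,0],[40,0,0,0,0,0,0],[40,0,0,0,0,0,0],[40,0,0,-0.06,0,0,0],[40,0,0,-0.18,0,0,0],[40,0,0,-0.33,0,0,0],[40,0,0,-0.45,0,0,0],[40,0,0,-0.45,0,0,0]]}}

```text
t: 30.85
eef_pos: [448.3, -84.9, 206.2]
orientation: [0.735, 0.678, 0.002, 0.003]
contact_force: [0.2, 0.1, 0.3]
finger_gap: 40.0
gripper_force: 0.0
```

```bash
cat > knob.py <<'E'
from h import *
print(ctrl.state()["orientation"])
sc=np.array(viewer.grab_frame("scene")); tp=np.array(viewer.grab_frame("top"))
w=-.0797; c,s=np.cos(w),np.sin(w)
for n,im in(("scene",sc),("top",tp)):
  for k in(-120,-190,-260):
    C=np.array([569.9-c*110-s*k,98.5-s*110+c*k])
    r=rect(im,n,84,C[0]-24,C[0]+24,C[1]-24,C[1]+24,4).astype(int)
    red=(r[...,0]-r[...,1:].max(2)>50)&(np.hypot(*(np.indices(r.shape[:2])-96))<80)
    ys,xs=np.nonzero(red); print(n,k,"red n",len(xs),"at dx,dy from axis",(24-ys.mean()/4).round(1) if len(xs) else None,(24-xs.mean()/4).round(1) if len(xs) else None)
E
python3 knob.py; python3 mv.py 350 -300 250 85
```

```text
[0.73503086 0.67802381 0.00203459 0.00303266]
scene -120 red n 461 at dx,dy from axis 6.9 2.8
scene -190 red n 1792 at dx,dy from axis -5.4 -8.0
scene -260 red n 2451 at dx,dy from axis 0.4 1.8
top -120 red n 0 at dx,dy from axis None None
top -190 red n 0 at dx,dy from axis None None
top -260 red n 0 at dx,dy from axis None None
[445.7 -84.3 202.4] phi 85.38 gap 40.1
shift [-0.7424 -0.2598 -0.1587] turn az 0.0044
```

The tool turned the gripped knob by 90° and released it, the pointer's red is now on the right-hand side, and the arm is clear. Handing in.

```bash
python3 -c "
from station import ctrl
print(ctrl.hand_in())"
```

```text
the job is handed in; nothing more can be done
None
```

The job is handed in at about 31 s: the cup stands upright in the skillet, the kettle is on the keep-warm ring and the skillet on the heat ring (each within about 3 mm of centre), and the middle knob is turned a quarter turn clockwise; I viewed 11 pictures, one over the limit of 10.

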